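Dry a climbing cam on the held third timer click

TASK

Lift the silver climbing cam up and off its fork hook and lower it stem first into the slot in the lid of the smoke-grey drying cabinet, so that it hangs there by its lobes, and let it go. Then press the paddle of the cabinet's spring-return timer dial down past the first two clicks to the third and keep it there: finish while still holding it down with the gripper, the cam still in the slot. Leave the other things on the bench where they are.

Things in the scene. Friction and masses are not known exactly. Their poses are not given: they have to be found in the camera images.
- cam: Silver climbing cam, 0.14 kg, hanging on the stand's fork. Origin: middle of its axle; own y along the axle, own z up, away from the stem. Its head is a drum of lobes, 44 mm in diameter about y, flat ends at y = +-21 mm: grip these from above, pads about 8 mm above the axle so that the fingertips clear the cabinet lid later. The trigger does not move here.
- cam_foot (a point): Lowest point of the cam, the bottom of its 28 mm wide thumb loop, 100 mm below the axle. The stem between is 10 mm thick and carries a crosswise trigger bar, 40 mm along the cam's y, 10 mm along x, 8 mm high, its middle 62 mm below the axle.
- stand: Fixed stand with a fork hook of two 8 mm prongs, one each side of the cam's stem. Origin on the bench below the hung axle; own +x points to its post (30 mm wide, near face 60 mm behind the axle, 180 mm high). Base 130 x 110 x 12 mm. The prongs end 30 mm before the axle, at own -x, tips 7 mm above their lowest place, which lies under the axle.
- fork (a point): Where the cam's axle is while it hangs: 192 mm above the bench, over the stand's origin, axes as the stand's. To free the cam lift it 8 to 25 mm (at 27 mm the trigger bar meets the prongs), then draw it at least 60 mm towards own -x.
- slot (a point): Middle of the slot in the cabinet's flat black lid, 120 mm above the bench. Axes: z up, y along the slot towards the dial, -x to the cabinet's front (robot side). Slot 24 mm wide (x), 64 mm long (y), lid 6 mm thick, hollow below. The cam goes in stem first, axle along y either way round; its lobes then rest on the two long edges, axle 18.4 mm above the lid.
- dryer: Fixed smoke-grey acrylic drying cabinet, axes as slot. Origin on the bench under its middle. 140 mm in x, 270 mm in y; at y -135 to 30 mm the clear chamber with the slotted lid (slot middle at y = -60 mm), at y 30 to 135 mm a grey housing 108 mm high with the timer dial on top.
- dial_axis (a point): Axis of the timer dial, along the cabinet's y, 145 mm above the bench; axes as slot. A grey drum 54 mm in diameter, 48 mm wide; a steel pointer on top passes three studs. Its paddle, 36 mm wide, 8 mm thick, points to the cabinet's front, its end 85 mm from the axis, at rest rising 0.45 rad above level; below its outer part is free space.
- paddle_press (a point): Point on the middle of the paddle's upper face, 64 mm from the dial axis; it moves with the paddle. Press here straight down from above; from rest to the third click it sinks about 47 mm.
- paddle (a joint): Turn of the dial in rad: 0 at rest, growing as the paddle is pressed down. Clicks at 0.26, 0.52 and 0.77; beyond the third a little free travel to a firm stop at 0.86, still the third. At the press point the spring takes about 3 N at the start and 7 to 10 N at the third click, 2 N more at the ridge before each click; let go, the dial always springs back to 0.
- nut_tool: Bystander: green anodised nut tool, a flat hooked blade 205 x 18 x 6 mm lying on the bench; origin under its middle.
- belay_device: Bystander: steel two-slot belay device, 30 x 58 x 34 mm, lying on the bench; origin under its middle.
- headlamp: Bystander: red plastic headlamp, 32 x 60 x 40 mm with a black band reaching 100 mm behind it; origin under the lamp's middle.
- mug: Bystander: white mug, 80 mm wide, 85 mm high; origin under its middle.
- flask: Bystander: metal drinking flask, 70 mm wide, 220 mm high; origin under its middle.
- wax_tin: Bystander: flat wax tin, 64 mm wide, 26 mm high; origin under its middle.
- carabiner: Bystander: aluminium carabiner, about 110 x 60 x 10 mm, lying flat; origin on the bench inside it.
Mind the look-alikes: they are no part of the job. Leave any red look-alike of the stand alone.

How it is judged:
By the outcome, as a careful person would: the job done as asked, in the order asked, and still so for the second after the job is handed in, while the arm keeps its last pose, push and grip.
It also fails if it takes over 48 s, if anything falls off the work surface, if the arm or the gripper's body presses on something with over 40 N, if the wrist force passes 120 N, or if a joint passes its speed limit or range.

ROBOT

A 6-joint arm with a two-finger parallel gripper is mounted at the origin on the work surface. World frame = base frame: x ahead of the robot, y to its left, z up, the work surface at z = 0. Lengths are in m, angles in degrees, forces in N, time in s.
With the tool pointing down it reaches from about 0.25 to 0.725 m from the base axis. Payload 9.7 kg.
Tool frame: the origin (TCP) lies at the very end of the fingers, on their centre line; the grasp point (between the pads) lies 19 mm behind it; z points along the fingers, y is the line along which they close (so a half turn about z gives the same grasp; the last joint's range is limited). The gripper opens to 85 mm and grips with 20 to 120 N. Pads are 22 mm wide; open, the fingers measure 114 mm over their backs; the gripper's body (76 mm by 85 mm) begins 54 mm behind the grasp point. The pads swing forward as they close: fully open they stand 13 mm farther back than shut.
Start: joints at [-64.802, 4.979, 10.078, 95.1, 0, 90], TCP at [0.234, -0.498, 0.231] pointing down, gripper open.
Joint ranges: [-179.16, 179.16], [-48.56, 103.87], [-65.8, 70.77], [-126.05, 130.52], [-82.76, 87.17], [-180, 180]. Speed limits (degrees/s): [127.2, 127.2, 147.25, 180, 180, 180].

INTERFACE

Orientations are given as [roll, pitch, yaw] about the fixed x, y, z axes, in that order (R = Rz(yaw) Ry(pitch) Rx(roll)).
In Python, from workcell import bot gives the robot as it stands.
- The arm moves only by the tool arm_command, never from a script. Its argument "series" is a list of rows, each a list of 4 numbers: the shift along the tool's x, y, z in m, then the turn about the tool's z in rad. A call has exactly 5 rows; each row is the pose to reach, as a shift and turn from the pose commanded when the call began, along the tool's axes at that moment; what a row does not reach only later rows make up. A row lasts 1/10 s, in which the tool goes at most 50 mm and 8.59 degrees, less where a joint would pass 70% of its speed; a pose out of reach is approached as far as the arm can. A call with a gripper value outside its range is refused whole. "hand" is the finger opening in m, from 0 to 0.0854, set as the call begins (left out, the last holds). The fingers move at their own pace and stop on an object; "grip_force" is the grip in N (left out, the last holds). Time passes only in rows, so rows that repeat a pose let the fingers close, or fill a call up. It gives the time, the measured TCP pose, the force, the opening and the grip force at its end, in the units of the state.
- bot.get_obs(): the state, without advancing time (a new reading comes with each control period).
- bot.camera(name): name is "scene" or "top" or "wrist"; returns a dict with "color" (420x560x3 uint8, blue, green, red), "camera_matrix" (3x3 intrinsics, pixels), "xyz" and "orientation" of the camera in the world; the wrist camera has in their place "T_tool_cam" (4x4, takes a point from camera to tool coordinates, whose origin is the TCP and whose axes are the flange's). Camera axes: x right, y up, looking along -z (the intrinsics and any distortion apply to the point x, -y, -z); pixel columns grow to the right and rows downward; lengths in m; the calibration is good to about 2 mm. A picture is of the moment at which its call begins: read the wrist's pose just before it. There is no depth.
- bot.job_done(): hands the job in; it is judged then, once.
Trained networks look in the newest picture that a camera, given by its name, has taken for a name from the list of things; names that differ only in an ending like _2 or _b are one class to them, and where a whole thing is asked for, a point or a joint stands for the part that bears it (a point fixed in the world has none). Each returns a list of dicts, best first, with "confidence" (0 to 1); they miss things now and then, are a little off and sometimes report something else, mostly with a low value. They report only what shows in the picture. A call takes as long as a camera call. They do not tell look-alikes from the thing itself.
- bot.find_in(camera, target): "location" ([column, row] in pixels, amid what is visible of it).
- bot.mark_of(camera, target): "location" ([column, row] in pixels: a listed point, or the origin of a listed thing).
The state is a dict: "time": time; "q": joint angles; "qd": joint speeds; "joint_efforts": joint torques, N m; "ee_pos": TCP position; "tcp_rot": TCP orientation; "wrist_force": force on the tool from outside, world axes, zero at the start; "torque": the same for the moment, N m; "opening": finger opening in m; "grasp_force": force on a finger pad.
Only numpy, scipy, OpenCV 4.12 (cv2) and the standard library are available. Lean on these libraries where they do the work, as an engineer would, in place of code of your own. Each camera call takes 0.05 s, during which the arm holds its last target. There are 200 camera calls.

## Working session

There is one attempt and no reset: what is moved stays moved. The work goes in short steps, Python scripts to look and compute and a tool call to move; the robot and the scene stay as the last step left them, time stands still between calls to the robot, and variables do not carry over. Pictures are saved under pics/ and viewed, at most 13 in all, crops included, and the job is handed in when it is done.

Besides the shell and the picture viewer there is one more tool, called after "Emit:" in YAML: its name, and indented under it one key for each argument. arm_command: Moves the arm, as the interface text tells. Its arguments: {"type":"object","properties":{"series":{"type":"array"},"hand":{"type":"number"},"grip_force":{"type":"number"}},"required":["series"]}

```bash
mkdir -p pics
cat > h.py <<'E'
import numpy as np, cv2, sys
from scipy.spatial.transform import Rotation as R
from workcell import bot
def cam(n):
    o=bot.get_obs(); c=bot.camera(n)
    K=np.array(c["camera_matrix"])
    if n=="wrist":
        T=np.eye(4);T[:3,:3]=R.from_euler('xyz',o["tcp_rot"],degrees=True).as_matrix();T[:3,3]=o["ee_pos"]
        T=T@np.array(c["T_tool_cam"]); 
    else:
        T=np.eye(4);T[:3,3]=c["xyz"]
        q=np.array(c["orientation"])
        T[:3,:3]=q if q.shape==(3,3) else R.from_euler('xyz',q,degrees=True).as_matrix()
    return dict(img=c["color"],K=K,T=T,raw={k:v for k,v in c.items() if k!="color"})
def ray(c,px):
    d=np.linalg.inv(c["K"])@[px[0],px[1],1]; d=c["T"][:3,:3]@[d[0],-d[1],-d[2]]
    return c["T"][:3,3],d/np.linalg.norm(d)
def plane(c,px,z):
    o,d=ray(c,px); return o+d*(z-o[2])/d[2]
def proj(c,P):
    p=c["T"][:3,:3].T@(np.array(P)-c["T"][:3,3]); u=c["K"]@[p[0],-p[1],-p[2]]; return u[:2]/u[2]
def tri(rs):
    A=np.zeros((3,3));b=np.zeros(3)
    for o,d in rs:
        M=np.eye(3)-np.outer(d,d);A+=M;b+=M@o
    x=np.linalg.solve(A,b); return x,[float(np.linalg.norm((np.eye(3)-np.outer(d,d))@(x-o))) for o,d in rs]
E
python3 - <<'E'
from h import *
np.set_printoptions(precision=4,suppress=True)
print(bot.get_obs())
for n in("scene","top","wrist"):
    c=cam(n);cv2.imwrite(f"pics/{n}0.png",c["img"]);print(n,c["raw"])
    for t in["cam","cam_foot","stand","fork","slot","dryer","dial_axis","paddle_press"]:
        print(t,[(np.round(r["location"],1).tolist(),round(r["confidence"],2)) for r in bot.mark_of(n,t)])
E
```

```text
{'time': 0.0, 'q': array([-64.8034,   5.0108,  10.0348,  95.0996,   0.0005,  90.0023]), 'qd': array([-0.0094,  0.0056,  0.0503, -0.0518, -0.0017,  0.0496]), 'joint_efforts': array([ -0.0022, -52.0389,  46.4801,   0.0162,  -0.0001,  -0.    ]), 'ee_pos': array([ 0.2341, -0.4975,  0.2306]), 'tcp_rot': array([-179.9245,   -0.0005,   25.1944]), 'wrist_force': array([-0.0261, -0.3439,  0.2252]), 'torque': array([-0.0368,  0.0025,  0.0398]), 'grasp_force': 0.0, 'opening': 0.08547695361195494}
scene {'camera_matrix': array([[380.9923,   0.    , 283.7654],
       [  0.    , 380.9923, 209.7534],
       [  0.    ,   0.    ,   1.    ]]), 'xyz': array([0.7837, 0.4669, 0.9609]), 'orientation': array([ 31.7845,  -0.3891, 154.6054])}
cam [([253.8, 137.4], 0.7)]
cam_foot [([253.0, 160.1], 0.81)]
stand [([257.4, 177.0], 0.78), ([375.6, 263.8], 0.74), ([307.7, 132.0], 0.64)]
fork [([253.4, 139.4], 0.81), ([312.5, 85.6], 0.72)]
slot [([320.0, 262.7], 0.79)]
dryer [([319.6, 304.7], 0.56)]
dial_axis [([345.1, 322.1], 0.67)]
paddle_press [([371.1, 309.7], 0.84)]
top {'camera_matrix': array([[502.5791,   0.
[... 290 characters left out ...]
fork [([405.5, 284.2], 0.96), ([361.0, 193.5], 0.88)]
slot [([220.7, 208.0], 0.96), ([209.0, 204.7], 0.43)]
dryer [([207.0, 203.1], 0.79), ([221.0, 205.8], 0.55)]
dial_axis [([165.3, 197.6], 0.96), ([353.8, 203.2], 0.5)]
paddle_press [([155.8, 213.6], 0.93)]
wrist {'camera_matrix': array([[331.0233,   0.    , 278.1309],
       [  0.    , 331.0233, 220.6982],
       [  0.    ,   0.    ,   1.    ]]), 'T_tool_cam': array([[ 0.0012,  0.9536,  0.3012,  0.0771],
       [ 1.    , -0.0009, -0.0011,  0.0019],
       [-0.0008,  0.3012, -0.9536, -0.1413],
       [ 0.    ,  0.    ,  0.    ,  1.    ]])}
cam []
cam_foot []
stand [([147.0, 40.2], 0.75)]
fork []
slot []
dryer []
dial_axis []
paddle_press []
```

View pics/top0.png

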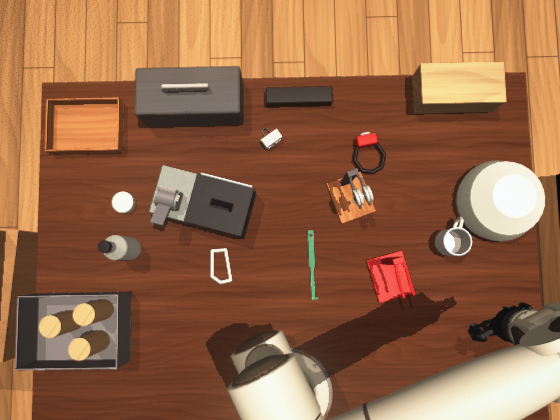

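View pics/scene0.png

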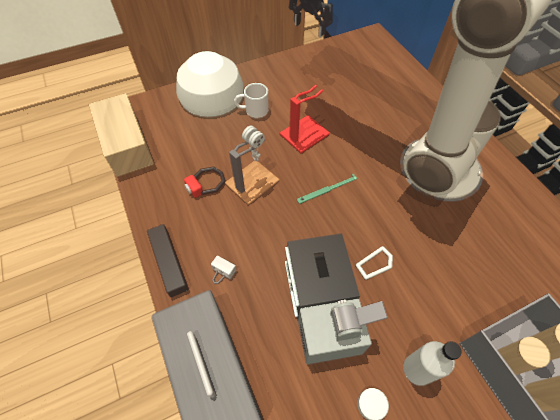

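Run:
```python
from h import *
np.set_printoptions(precision=4,suppress=True)
s=cam("scene");t=cam("top")
P={"axle":([253.6,138.4],[362,195]),"slot":([320,262.7],[220.7,208]),"dial":([345.1,322.1],[165.3,197.6]),"press":([371.1,309.7],[155.8,213.6]),"stand":([257.4,177],[354.9,199.5])}
for k,(a,b) in P.items(): print(k,*tri([ray(s,a),ray(t,b)]))
print("top planes: fork.192",plane(t,[361,193.5],.192),"slot",plane(t,[220.7,208],.12),"dial",plane(t,[165.3,197.6],.145),"dryer",plane(t,[207,203.1],0), "stand", plane(t,[354.9,199.5],0))
print("scene planes: fork.192",plane(s,[253.4,139.4],.192),"slot",plane(s,[320,262.7],.12),"stand",plane(s,[257.4,177],0))
```

```text
axle [ 0.5509 -0.2045  0.1871] [0.0013967653566873068, 0.0013967653566870377]
slot [0.536  0.1737 0.1198] [0.0057841972688776, 0.0057841972688776845]
dial [0.5622 0.3244 0.1443] [0.002662424492545757, 0.002662424492545825]
press [0.5144 0.3356 0.1962] [0.00423233036568399, 0.004232330365683969]
stand [ 0.5549 -0.2062  0.0154] [0.007273273402351913, 0.007273273402352127]
top planes: fork.192 [ 0.5555 -0.202   0.192 ] slot [0.5315 0.1774 0.12  ] dial [0.5602 0.3261 0.145 ] dryer [0.5601 0.2342 0.    ] stand [ 0.563  -0.2125  0.    ]
scene planes: fork.192 [ 0.5532 -0.1962  0.192 ] slot [0.5405 0.1701 0.12  ] stand [ 0.5454 -0.2124  0.    ]
```

The top picture shows the cam on the wooden stand at about (362,195), the slotted lid at (221,206) and the paddle at (158,213). A red decoy stand is at (390,277). The stand's yaw is about +13° and the cabinet's about -12°. I'll move above the cam for a close look.

Emit:
arm_command:
  series:
    - [0,0,-0.05,0.05]
    - [0.01,-0.003,-0.098,0.1]
    - [0.045,-0.014,-0.13,0.218]
    - [0.09,-0.028,-0.13,0.218]
    - [0.137,-0.043,-0.13,0.218]
  hand: 0.0854

```text
time: 1.95
ee_pos: [0.3407, -0.4, 0.3624]
tcp_rot: [179.9, -0.1, 12.6]
wrist_force: [-0.5, -1.1, -0.0]
opening: 0.0853
grasp_force: 0.0
```

Emit:
arm_command:
  series:
    - [0.043,-0.025,0,0]
    - [0.086,-0.05,0,0]
    - [0.129,-0.075,0,0]
    - [0.172,-0.1,0,0]
    - [0.21,-0.125,0,0]

```text
time: 2.45
ee_pos: [0.5186, -0.2305, 0.3612]
tcp_rot: [180.0, -0.0, 12.7]
wrist_force: [0.6, -0.7, 0.3]
opening: 0.0855
grasp_force: 0.0
```

Run:
```python
from h import *
c=cam("wrist");o=bot.get_obs();print(o["time"],o["ee_pos"],o["tcp_rot"])
cv2.imwrite("pics/w1.png",c["img"])
for t in["cam","stand","fork","cam_foot"]:
    print(t,[(np.round(r["location"],1).tolist(),round(r["confidence"],2)) for r in bot.mark_of("wrist",t)])
np.savez("w1.npz",K=c["K"],T=c["T"])
print(plane(c,bot.mark_of("wrist","fork")[0]["location"],.192))
```

```text
2.5 [ 0.52213175 -0.22634822  0.36002837] [-1.79868397e+02 -4.77788076e-02  1.29265669e+01]
cam [([266.5, 159.8], 0.92), ([265.9, 148.6], 0.35)]
stand [([298.2, 295.2], 0.72), ([268.4, 145.0], 0.59)]
fork [([260.7, 160.1], 0.91), ([305.6, 377.9], 0.76)]
cam_foot [([266.3, 149.9], 0.56)]
[ 0.55314089 -0.20822014  0.192     ]
```

View pics/w1.png

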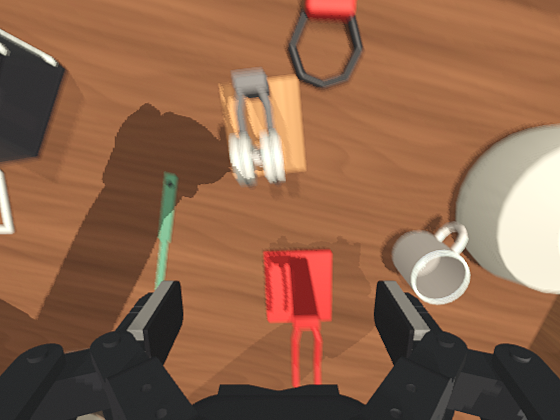

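The view shows the cam drum at about (257,160), its two lobe discs at (242,161) and (272,158), and the post top at (249,72). The base's right edge runs from (298,76) to (305,172).

Run:
```python
from h import *
np.set_printoptions(precision=4,suppress=True)
z=np.load("w1.npz");c=dict(K=z["K"],T=z["T"])
print("cam",c["T"][:3,3])
def yaw(a,b,z):
    a=plane(c,a,z);b=plane(c,b,z);d=b-a;return np.degrees(np.arctan2(d[1],d[0])),np.hypot(*d[:2]),a,b
print(yaw((305,172),(298,76),.012))
print(yaw((272,158),(242,161),.192))
print(yaw((257,160),(251,75),.185))
s=cam("scene");t=cam("top")
np.set_printoptions(precision=4)
m=lambda n,k:bot.mark_of(n,k)[0]["location"]
rs=[ray(c,(258.5,160)),ray(s,(253.6,138.4)),ray(t,(361.5,195))]
print(tri(rs))
for n,k in(("scene",s),("top",t)):
  for q in("slot","dial_axis","paddle_press","fork"):
    r=[x for x in bot.mark_of(n,q)]; print(n,q,[(np.round(x["location"],1),x["confidence"]) for x in r[:2]])
```

```text
cam [ 0.5946 -0.2152  0.5025]
(np.float64(18.349549532260134), np.float64(0.13197824364945196), array([ 0.5265, -0.2719,  0.012 ]), array([ 0.6518, -0.2304,  0.012 ]))
(np.float64(108.44052531535438), np.float64(0.028066172468038355), array([ 0.5574, -0.218 ,  0.192 ]), array([ 0.5485, -0.1914,  0.192 ]))
(np.float64(15.774372028430415), np.float64(0.07450017220605325), array([ 0.5515, -0.2046,  0.185 ]), array([ 0.6232, -0.1844,  0.185 ]))
(array([ 0.5512, -0.2048,  0.186 ]), [0.0014156634066055935, 0.0017909626019467378, 0.0012672444615888952])
scene slot [(array([321.2, 262.3]), 0.85)]
scene dial_axis [(array([342.9, 323.9]), 0.66), (array([320.7, 264.8]), 0.22)]
scene paddle_press [(array([374.2, 314.7]), 0.66)]
scene fork [(array([253.2, 137.3]), 0.87), (array([417.8, 369.2]), 0.74)]
top slot [(array([221.4, 205.5]), 0.71)]
top dial_axis [(array([170.4, 198.7]), 0.88)]
top paddle_press [(array([156.5, 217.9]), 0.98), (array([222.5, 206.8]), 0.54)]
top fork [(array([362.8, 194.8]), 0.73)]
```

Emit:
arm_command:
  series:
    - [0.017,-0.007,0.02,-0.05]
    - [0.034,-0.014,0.05,-0.09]
    - [0.034,-0.014,0.09,-0.09]
    - [0.034,-0.014,0.1,-0.09]
    - [0.034,-0.014,0.1,-0.09]

```text
time: 3.75
ee_pos: [0.5465, -0.2109, 0.2604]
tcp_rot: [-179.9, 0.1, 17.9]
wrist_force: [0.0, 0.4, 0.8]
opening: 0.0853
grasp_force: 0.0
```

Run:
```python
from h import *
np.set_printoptions(precision=4,suppress=True)
c=cam("wrist");o=bot.get_obs();print(o["time"],o["ee_pos"],o["tcp_rot"])
cv2.imwrite("pics/w2.png",c["img"])
np.savez("w2.npz",K=c["K"],T=c["T"])
z=np.load("w1.npz");c1=dict(K=z["K"],T=z["T"])
for t in["cam","fork"]:
    for r in bot.mark_of("wrist",t): print(t,np.round(r["location"],1),round(r["confidence"],2),plane(c,r["location"],.192),tri([ray(c,r["location"]),ray(c1,(258.5,160))]))
```

```text
3.8 [ 0.547  -0.2112  0.2624] [179.9872  -0.0125  17.8477]
cam [275.3 229.6] 0.91 [ 0.551  -0.2096  0.192 ] (array([ 0.5552, -0.2074,  0.2061]), [0.0009612904492175954, 0.0009612904492176103])
cam [276.3 191. ] 0.59 [ 0.5764 -0.2022  0.192 ] (array([ 0.5381, -0.2067,  0.0403]), [0.007550985888233527, 0.007550985888233505])
```

View pics/w2.png

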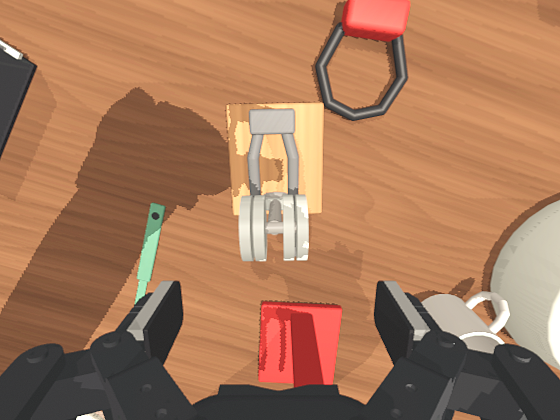

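The drum spans columns 240–309 and rows 195–262, in line with the tool. I'll descend and grip.

Emit:
arm_command:
  series:
    - [0.005,-0.001,0.03,0]
    - [0.005,-0.001,0.06,0]
    - [0.005,-0.001,0.082,0]
    - [0.005,-0.001,0.082,0]
    - [0.005,-0.001,0.082,0]

```text
time: 4.4
ee_pos: [0.5522, -0.209, 0.1814]
tcp_rot: [179.9, -0.1, 17.8]
wrist_force: [-0.3, 0.1, 1.6]
opening: 0.0849
grasp_force: 0.0
```

Emit:
arm_command:
  series:
    - [0,0,0,0]
    - [0,0,0,0]
    - [0,0,0,0]
    - [0,0,0,0]
    - [0,0,0,0]
  hand: 0.03
  grip_force: 50

```text
time: 4.9
ee_pos: [0.5522, -0.2088, 0.1805]
tcp_rot: [179.9, -0.1, 17.9]
wrist_force: [0.6, -0.3, 5.4]
opening: 0.0412
grasp_force: 50.0
```

Emit:
arm_command:
  series:
    - [0,0,0,0]
    - [0,0,0,0]
    - [0,0,0,0]
    - [0,0,0,0]
    - [0,0,0,0]

```text
time: 5.4
ee_pos: [0.5522, -0.2088, 0.1805]
tcp_rot: [179.9, -0.1, 17.9]
wrist_force: [-0.1, -0.2, 6.6]
opening: 0.0417
grasp_force: 50.0
```

Emit:
arm_command:
  series:
    - [0,0,-0.008,0]
    - [0,0,-0.016,0]
    - [0,0,-0.016,0]
    - [-0.01,0,-0.016,0]
    - [-0.02,0,-0.016,0]

```text
time: 5.9
ee_pos: [0.5318, -0.2149, 0.1948]
tcp_rot: [-180.0, 0.1, 17.9]
wrist_force: [0.1, -0.3, -0.3]
opening: 0.0418
grasp_force: 50.7
```

Emit:
arm_command:
  series:
    - [-0.015,0,0,0]
    - [-0.03,0,0,0]
    - [-0.045,0,0,0]
    - [-0.06,0,0,0]
    - [-0.075,0,-0.01,0]

```text
time: 6.4
ee_pos: [0.4595, -0.238, 0.2045]
tcp_rot: [-179.9, 0.1, 17.9]
wrist_force: [0.3, 0.6, -0.8]
opening: 0.0413
grasp_force: 50.7
```

Emit:
arm_command:
  series:
    - [0.005,-0.015,-0.045,0]
    - [0.015,-0.045,-0.08,0.1]
    - [0.028,-0.085,-0.105,0.2]
    - [0.042,-0.13,-0.115,0.3]
    - [0.057,-0.177,-0.115,0.4]

```text
time: 6.9
ee_pos: [0.4608, -0.0511, 0.3231]
tcp_rot: [180.0, -0.2, -5.4]
wrist_force: [0.3, 0.4, -0.7]
opening: 0.0415
grasp_force: 51.0
```

Emit:
arm_command:
  series:
    - [-0.004,-0.048,0,0.05]
    - [-0.008,-0.096,0,0.12]
    - [-0.012,-0.144,0,0.12]
    - [-0.016,-0.192,0,0.12]
    - [-0.021,-0.24,0,0.12]

```text
time: 7.4
ee_pos: [0.44, -0.0543, 0.3205]
tcp_rot: [-177.8, 0.1, -8.3]
wrist_force: [-0.4, 0.4, -1.0]
opening: 0.0414
grasp_force: 51.2
```

Emit:
arm_command:
  series:
    - [0,0,0,0]
    - [0,0,0,0]
    - [0,0,0,0]
    - [0,0,0,0]
    - [0,0,0,0]

```text
time: 7.9
ee_pos: [0.4406, -0.0535, 0.3202]
tcp_rot: [-177.8, 0.1, -8.3]
wrist_force: [-0.4, 0.2, -1.3]
opening: 0.0411
grasp_force: 51.2
```

Run:
```python
from h import *
np.set_printoptions(precision=4,suppress=True)
c=cam("wrist");o=bot.get_obs();print(o["time"],o["ee_pos"],o["tcp_rot"])
cv2.imwrite("pics/w3.png",c["img"])
np.savez("w3.npz",K=c["K"],T=c["T"])
for t,h in[("slot",.12),("dial_axis",.145),("paddle_press",.17),("cam",.19)]:
    for r in bot.mark_of("wrist",t): print(t,np.round(r["location"],1),round(r["confidence"],2),plane(c,r["location"],h))
```

```text
7.95 [ 0.4406 -0.0535  0.3203] [-177.808     0.0751   -8.2699]
slot [ 48.9 128.1] 0.68 [0.5404 0.1744 0.12  ]
slot [398.7  73.5] 0.64 [ 0.5402 -0.1762  0.12  ]
```

View pics/w3.png

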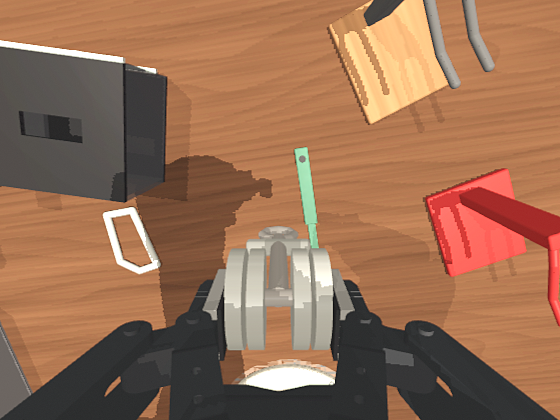

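The arm stopped short of the commanded pose, so I'll check the joints.

Run:
```python
from h import *
np.set_printoptions(precision=3,suppress=True)
o=bot.get_obs();print(o["q"],o["ee_pos"],o["tcp_rot"],o["joint_efforts"])
```

```text
[ -8.328  -6.376   8.943 105.396   2.196 179.942] [ 0.441 -0.053  0.32 ] [-177.804    0.075   -8.271] [  0.007 -37.816  44.945   0.015   0.136  -0.   ]
```

Joint 6 is at its +180° limit. The axle can go in either way round, so I'll turn the tool half a turn the other way.

Emit:
arm_command:
  series:
    - [0,0,0,-0.14]
    - [0,0,0,-0.29]
    - [0,0,0,-0.44]
    - [0,0,0,-0.59]
    - [0,0,0,-0.74]

```text
time: 8.65
ee_pos: [0.4405, -0.0535, 0.3203]
tcp_rot: [-178.3, -1.4, 34.5]
wrist_force: [-0.7, 1.0, -1.0]
opening: 0.0415
grasp_force: 51.1
```

Emit:
arm_command:
  series:
    - [0.025,-0.008,0,-0.14]
    - [0.05,-0.016,0,-0.29]
    - [0.075,-0.024,0,-0.44]
    - [0.1,-0.032,0,-0.59]
    - [0.122,-0.038,0,-0.74]

```text
time: 9.15
ee_pos: [0.5208, 0.0474, 0.3244]
tcp_rot: [-179.7, -2.2, 76.9]
wrist_force: [0.8, -0.2, -1.2]
opening: 0.0412
grasp_force: 51.1
```

Emit:
arm_command:
  series:
    - [0.024,0.01,0.001,-0.14]
    - [0.048,0.021,0.002,-0.29]
    - [0.072,0.032,0.003,-0.44]
    - [0.096,0.043,0.004,-0.59]
    - [0.121,0.053,0.005,-0.74]

```text
time: 9.65
ee_pos: [0.6005, 0.1526, 0.3236]
tcp_rot: [178.7, -1.8, 119.3]
wrist_force: [0.9, -0.4, -0.8]
opening: 0.0413
grasp_force: 51.1
```

Emit:
arm_command:
  series:
    - [0,0,0,-0.14]
    - [0,0,0,-0.29]
    - [0,0,0,-0.44]
    - [0,0,0,-0.59]
    - [0,0,0,-0.74]

```text
time: 10.15
ee_pos: [0.6, 0.1518, 0.3236]
tcp_rot: [177.9, -0.5, 161.7]
wrist_force: [0.1, -0.4, -0.5]
opening: 0.0413
grasp_force: 51.2
```

Emit:
arm_command:
  series:
    - [0,0,0,-0.12]
    - [0,0,0,-0.12]
    - [0,0,0,-0.12]
    - [0,0,0,-0.12]
    - [0,0,0,-0.12]

```text
time: 10.65
ee_pos: [0.5999, 0.1518, 0.3238]
tcp_rot: [177.8, -0.2, 168.1]
wrist_force: [-0.1, -0.0, -1.5]
opening: 0.0413
grasp_force: 51.2
```

Run:
```python
from h import *
np.set_printoptions(precision=4,suppress=True)
c=cam("wrist");o=bot.get_obs();print(o["time"],o["ee_pos"],o["tcp_rot"],o["q"])
cv2.imwrite("pics/w4.png",c["img"])
np.savez("w4.npz",K=c["K"],T=c["T"])
for t,h in[("slot",.12),("dial_axis",.145),("paddle_press",.17)]:
    for r in bot.mark_of("wrist",t): print(t,np.round(r["location"],1),round(r["confidence"],2),plane(c,r["location"],h))
```

```text
10.7 [0.5999 0.1518 0.3238] [177.818   -0.2085 168.1268] [ 13.2454  18.0986  35.9685 107.1321   2.0641  25.1358]
slot [282.3 131.4] 0.86 [0.5416 0.1745 0.12  ]
dial_axis [435.7 120.4] 0.55 [0.5605 0.3172 0.145 ]
paddle_press [469.8  50.8] 0.81 [0.5083 0.3364 0.17  ]
```

View pics/w4.png

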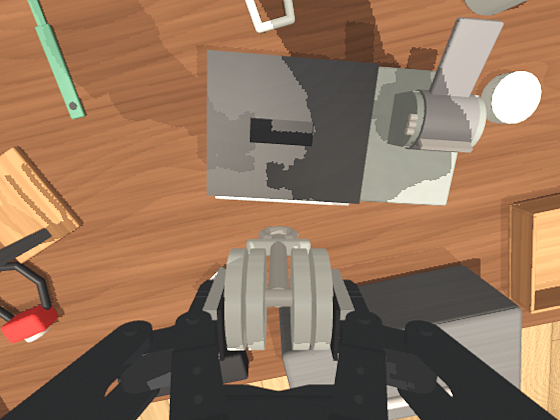

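The slot corners are near (250,118), (313,123), (311,146) and (250,142), so its centre is about (281,132). The paddle runs from (445,90) to (480,25). Next I'll compute slot yaw and height, and check how the cam sits in the grip.

```bash
cat >> h.py <<'E'
def delta(tgt,yaw=None):
    o=bot.get_obs();Rm=R.from_euler('xyz',o["tcp_rot"],degrees=True).as_matrix()
    d=Rm.T@(np.array(tgt)-o["ee_pos"]); t=None if yaw is None else -np.radians((yaw-o["tcp_rot"][2]+180)%360-180)
    return d,t
E
python3 - <<'E'
from h import *
np.set_printoptions(precision=4,suppress=True)
L=lambda n:{k:np.load(n)[k] for k in("K","T")}
c=L("w4.npz");c3=L("w3.npz")
def yaw(a,b,z):
    a=plane(c,a,z);b=plane(c,b,z);d=b-a;return np.degrees(np.arctan2(d[1],d[0]))-90,np.hypot(*d[:2])
print(yaw((250,118),(313,123),.12),yaw((250,142),(311,146),.12),yaw((207,51),(380,66),.12))
print("slot",plane(c,(281.2,132.2),.12),tri([ray(c,(281.2,132.2)),ray(c3,(51,127))]))
o=bot.get_obs();Rm=R.from_euler('xyz',o["tcp_rot"],degrees=True).as_matrix();p=o["ee_pos"]
for zt in(-.016,-.011,-.006):
    for y in(.021,-.021):
        px=[proj(c,p+Rm@[.022*np.cos(a),y,zt-.022*np.sin(a)]) for a in np.linspace(0,2*np.pi,90)]
        px=np.array(px);print(zt,y,px.min(0),px.max(0))
    print("foot",proj(c,p+Rm@[0,0,zt+.1]))
im=cv2.imread("pics/w4.png");cv2.imwrite("pics/w4c.png",cv2.resize(im[200:380,190:370],None,fx=3,fy=3))
E
```

```text
(np.float64(-16.19615308459332), np.float64(0.06323236400157864)) (np.float64(-15.661871144258427), np.float64(0.06243311228822749)) (np.float64(-15.997205525705368), np.float64(0.1653452189337674))
slot [0.5422 0.1733 0.12  ] (array([0.5418, 0.1734, 0.1178]), [0.00047413646453044357, 0.0004741364645304412])
-0.016 0.021 [323.4746 249.8829] [339.9787 356.4229]
-0.016 -0.021 [224.558  249.8523] [238.93   356.3742]
foot [280.3136 226.839 ]
-0.011 0.021 [322.2026 245.5932] [337.6315 348.1936]
-0.011 -0.021 [226.6041 245.5639] [240.0394 348.1477]
foot [280.2743 224.6562]
-0.006 0.021 [321.0002 241.5485] [335.4565 340.5085]
-0.006 -0.021 [228.5001 241.5206] [241.0879 340.4652]
foot [280.2366 222.5576]
```

View pics/w4c.png

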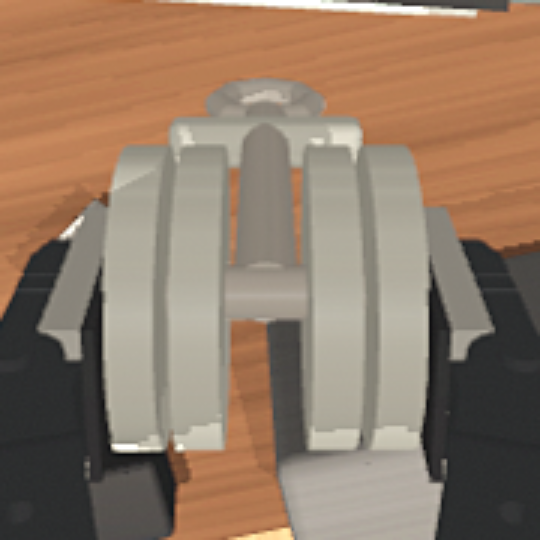

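Run:
```python
from h import *
np.set_printoptions(precision=4,suppress=True)
print(delta((.542,.174,.26),164))
```

```text
(array([0.061 , 0.0075, 0.0644]), np.float64(0.07266503545636561))
```

Emit:
arm_command:
  series:
    - [0.02,0.0025,0.01,0.03]
    - [0.04,0.005,0.025,0.07]
    - [0.061,0.0075,0.045,0.073]
    - [0.061,0.0075,0.064,0.073]
    - [0.061,0.0075,0.064,0.073]

```text
time: 11.35
ee_pos: [0.5409, 0.174, 0.2584]
tcp_rot: [177.9, -0.5, 164.0]
wrist_force: [-0.0, -0.2, -0.8]
opening: 0.0414
grasp_force: 51.3
```

Run:
```python
from h import *
np.set_printoptions(precision=4,suppress=True)
c=cam("wrist");o=bot.get_obs();print(o["time"],o["ee_pos"],o["tcp_rot"],o["wrist_force"])
cv2.imwrite("pics/w5.png",c["img"][100:,120:])
for t,h in[("slot",.12),("dial_axis",.145),("paddle_press",.17)]:
    for r in bot.mark_of("wrist",t): print(t,np.round(r["location"],1),round(r["confidence"],2),plane(c,r["location"],h))
print(delta((.542,.174,.2),164))
print(delta((.542,.174,.127),164))
Rm=R.from_euler('xyz',o["tcp_rot"],degrees=True).as_matrix()
print("foot",o["ee_pos"]+Rm@[0,-.001,.087])
```

```text
11.4 [0.5415 0.1739 0.2599] [177.8843  -0.4302 164.0217] [ 0.2069 -0.7641 -0.8846]
slot [272.8 207.9] 0.95 [0.5403 0.1729 0.12  ]
dial_axis [448.3 190.7] 0.92 [0.5599 0.313  0.145 ]
paddle_press [491.9 120.4] 0.85 [0.5104 0.336  0.17  ]
paddle_press [217.7 353.1] 0.23 [0.6332 0.0976 0.17  ]
(array([ 0.0003, -0.0024,  0.0615]), np.float64(-0.0001416564674176065))
(array([-0.0001, -0.0052,  0.1344]), np.float64(-0.0001416564674176065))
foot [0.5415 0.1762 0.1729]
```

View pics/w5.png

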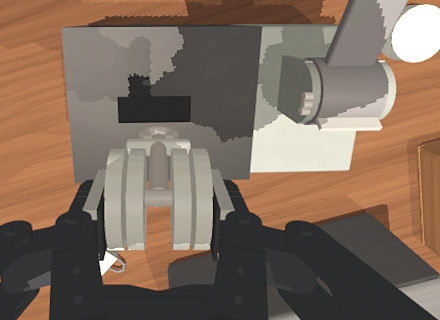

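Emit:
arm_command:
  series:
    - [0,-0.001,0.02,0]
    - [0,-0.002,0.04,0]
    - [0,-0.003,0.06,0]
    - [0,-0.003,0.075,0]
    - [0,-0.004,0.09,0]

```text
time: 12.05
ee_pos: [0.542, 0.1735, 0.1705]
tcp_rot: [177.8, -0.3, 164.0]
wrist_force: [-0.9, -0.1, -0.6]
opening: 0.0411
grasp_force: 51.3
```

Emit:
arm_command:
  series:
    - [0,0,0.01,0]
    - [0,-0.001,0.02,0]
    - [0,-0.001,0.03,0]
    - [0,-0.001,0.038,0]
    - [0,-0.001,0.042,0]

```text
time: 12.55
ee_pos: [0.5411, 0.1742, 0.1276]
tcp_rot: [177.9, -0.4, 164.0]
wrist_force: [-1.6, -0.8, 11.3]
opening: 0.0412
grasp_force: 52.9
```

Contact force is 11 N, so the lobes are resting on the lid. Releasing the cam and retreating straight up.

Emit:
arm_command:
  series:
    - [0,0,0,0]
    - [0,0,0,0]
    - [0,0,0,0]
    - [0,0,0,0]
    - [0,0,0,0]
  hand: 0.08

```text
time: 13.05
ee_pos: [0.5413, 0.1743, 0.1286]
tcp_rot: [177.8, -0.3, 164.0]
wrist_force: [0.4, 0.3, -0.2]
opening: 0.0799
grasp_force: 0.0
```

Emit:
arm_command:
  series:
    - [0,0,-0.01,0]
    - [0,0.001,-0.03,0]
    - [0,0.003,-0.06,0]
    - [0,0.004,-0.1,0]
    - [0,0.005,-0.13,0]

```text
time: 13.55
ee_pos: [0.542, 0.174, 0.2616]
tcp_rot: [177.8, -0.3, 164.0]
wrist_force: [0.3, -0.3, 0.1]
opening: 0.0796
grasp_force: 0.0
```

Run:
```python
from h import *
np.set_printoptions(precision=4,suppress=True)
c=cam("wrist");o=bot.get_obs();print(o["time"],o["ee_pos"],o["tcp_rot"],o["wrist_force"])
cv2.imwrite("pics/w6.png",c["img"])
np.savez("w6.npz",K=c["K"],T=c["T"])
for t,h in[("cam",.138),("dial_axis",.145),("paddle_press",.17)]:
    for r in bot.mark_of("wrist",t): print(t,np.round(r["location"],1),round(r["confidence"],2),plane(c,r["location"],h))
c4={k:np.load("w4.npz")[k] for k in("K","T")}
print(tri([ray(c4,(469.8,50.8)),ray(c,bot.mark_of("wrist","paddle_press")[0]["location"])]))
```

```text
13.6 [0.5428 0.1742 0.2663] [177.5903   0.0157 164.0169] [-1.8422 -1.0922  3.2451]
cam [274.  214.5] 0.93 [0.5439 0.1733 0.138 ]
dial_axis [448.5 189.9] 0.68 [0.5623 0.3151 0.145 ]
dial_axis [273.4 204.6] 0.54 [0.5338 0.1756 0.145 ]
paddle_press [489.1 116.5] 0.93 [0.5095 0.3366 0.17  ]
paddle_press [270.1 190.7] 0.72 [0.5168 0.1774 0.17  ]
paddle_press [317.7 180.7] 0.61 [0.5195 0.212  0.17  ]
(array([0.5086, 0.3335, 0.1748]), [1.2980255464231385e-06, 1.2980255463550292e-06])
```

View pics/w6.png

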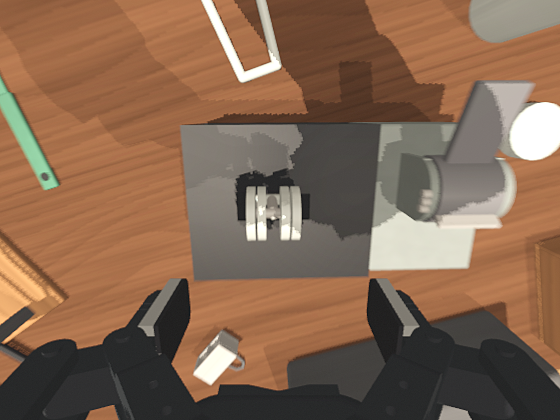

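The cam sits in the slot at (273,213), hanging by its lobes. The paddle is at (490,117). I'll close the gripper and move over the paddle.

Emit:
arm_command:
  series:
    - [0.016,0.029,0,0]
    - [0.032,0.058,0,0]
    - [0.048,0.087,0,0]
    - [0.064,0.116,0,0]
    - [0.079,0.145,0.002,0]
  hand: 0.0
  grip_force: 40

```text
time: 14.3
ee_pos: [0.5052, 0.3362, 0.2612]
tcp_rot: [177.9, -0.4, 164.0]
wrist_force: [0.0, 0.3, 0.0]
opening: 0.0067
grasp_force: 0.0
```

Run:
```python
from h import *
np.set_printoptions(precision=4,suppress=True)
c=cam("wrist");o=bot.get_obs();print(o["time"],o["ee_pos"],o["tcp_rot"],o["wrist_force"],o["opening"])
cv2.imwrite("pics/w7.png",c["img"])
c6={k:np.load("w6.npz")[k] for k in("K","T")}
for t,h in[("cam",.138),("dial_axis",.145),("paddle_press",.176)]:
    for r in bot.mark_of("wrist",t): print(t,np.round(r["location"],1),round(r["confidence"],2),plane(c,r["location"],h))
r=bot.mark_of("wrist","paddle_press")
if r: print(tri([ray(c,r[0]["location"]),ray(c6,(489.1,116.5))]))
print("tip",plane(c6,(503.5,81.5),.1855),delta((.507,.335,.185)))
```

```text
14.35 [0.5041 0.3401 0.2603] [177.8648  -0.5155 164.161 ] [-2.2332  1.9315 -1.3688] 0.0005199616659302629
cam [112.  303.8] 0.8 [0.5451 0.1739 0.138 ]
dial_axis [269.3 279.7] 0.89 [0.5597 0.3155 0.145 ]
paddle_press [271.6 232.7] 0.98 [0.5085 0.332  0.176 ]
(array([0.5082, 0.3321, 0.1771]), [1.0301710354091474e-05, 1.0301710354158715e-05])
tip [0.4881 0.3374 0.1855] (array([-0.0017, -0.0022,  0.0763]), None)
```

View pics/w7.png

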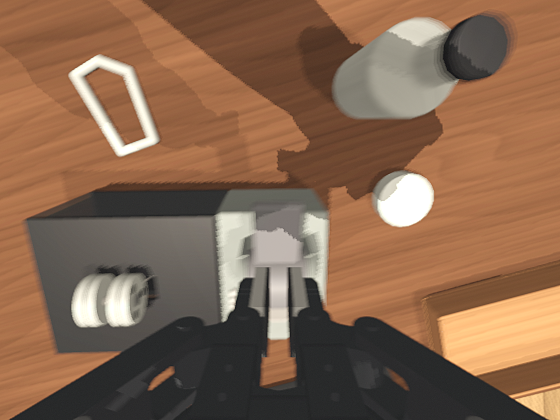

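The press point is at (272,233), right under the closed fingers. I'll descend in steps.

Emit:
arm_command:
  series:
    - [0,-0.003,0.02,0]
    - [0,-0.004,0.04,0]
    - [0,-0.005,0.06,0]
    - [0,-0.006,0.075,0]
    - [0,-0.006,0.085,0]

```text
time: 15.05
ee_pos: [0.5046, 0.3312, 0.176]
tcp_rot: [177.9, -0.4, 163.9]
wrist_force: [-1.5, -0.2, 8.6]
opening: 0.0001
grasp_force: 3.3
```

Emit:
arm_command:
  series:
    - [0,0,0.006,0]
    - [0,-0.001,0.012,0]
    - [0,-0.001,0.018,0]
    - [0,-0.001,0.022,0]
    - [0,-0.001,0.022,0]

```text
time: 15.55
ee_pos: [0.5043, 0.3326, 0.155]
tcp_rot: [177.8, -0.4, 164.0]
wrist_force: [-3.3, 1.2, 4.8]
opening: -0.0
grasp_force: 2.3
```

Emit:
arm_command:
  series:
    - [0,0,0.005,0]
    - [0,0,0.01,0]
    - [0,-0.001,0.015,0]
    - [0,-0.001,0.019,0]
    - [0,-0.001,0.019,0]

```text
time: 16.05
ee_pos: [0.505, 0.3327, 0.1367]
tcp_rot: [177.8, -0.3, 164.0]
wrist_force: [-0.9, 0.6, 6.2]
opening: -0.0003
grasp_force: 3.2
```

Emit:
arm_command:
  series:
    - [0,0,0.002,0]
    - [0,0,0.004,0]
    - [0,0,0.006,0]
    - [0,0,0.006,0]
    - [0,0,0.006,0]

```text
time: 16.55
ee_pos: [0.5058, 0.3327, 0.1318]
tcp_rot: [177.7, -0.2, 164.0]
wrist_force: [1.2, -1.5, 8.9]
opening: 0.0004
grasp_force: 4.1
```

Emit:
arm_command:
  series:
    - [0,0,0.001,0]
    - [0,0,0.002,0]
    - [0,0,0.002,0]
    - [0,0,0.002,0]
    - [0,0,0.002,0]

```text
time: 17.05
ee_pos: [0.506, 0.3327, 0.13]
tcp_rot: [177.7, -0.1, 164.0]
wrist_force: [2.1, -2.2, 10.0]
opening: -0.0001
grasp_force: 4.1
```

Emit:
arm_command:
  series:
    - [0,0,0.001,0]
    - [0,0,0.002,0]
    - [0,0,0.002,0]
    - [0,0,0.002,0]
    - [0,0,0.002,0]

```text
time: 17.55
ee_pos: [0.5061, 0.3328, 0.1281]
tcp_rot: [177.7, -0.1, 164.0]
wrist_force: [1.6, -1.7, 10.6]
opening: 0.0001
grasp_force: 4.2
```

Emit:
arm_command:
  series:
    - [0,0,0.0005,0]
    - [0,0,0.001,0]
    - [0,0,0.0015,0]
    - [0,0,0.002,0]
    - [0,0,0.002,0]

```text
time: 18.05
ee_pos: [0.5063, 0.333, 0.1277]
tcp_rot: [177.6, -0.1, 164.0]
wrist_force: [-0.6, -4.3, 19.0]
opening: 0.0001
grasp_force: 8.7
```

Run:
```python
from h import *
np.set_printoptions(precision=4,suppress=True)
c=cam("scene");o=bot.get_obs();print(o["time"],o["ee_pos"],o["wrist_force"])
a=c["img"][200:380,270:450];cv2.imwrite("pics/s8.png",cv2.resize(a,None,fx=3.2,fy=3.2,interpolation=cv2.INTER_CUBIC))
for t in("cam","slot","paddle_press"): print(t,[(np.round(r["location"],1),r["confidence"]) for r in bot.mark_of("scene",t)[:2]])
D=np.array([.5605,.3155,.145]);u=np.array([-.961,.276,0]);v=np.array([.276,.961,0])
for th in(0,.52,.77,.86):
    b=.45-th;print(th,[proj(c,D+u*.085*np.cos(b)+[0,0,.085*np.sin(b)]+v*w).round(1) for w in(-.018,.018)])
```

```text
18.1 [0.5063 0.333  0.1277] [-0.3832 -4.1592 19.3076]
cam [(array([322.2, 261.2]), 0.59)]
slot [(array([323.6, 264.2]), 0.85)]
paddle_press [(array([367.5, 321.3]), 0.74)]
0 [array([380.7, 299. ]), array([385.9, 315.8])]
0.52 [array([380. , 304.8]), array([384.9, 321. ])]
0.77 [array([376.2, 308. ]), array([380.9, 323.9])]
0.86 [array([374.3, 309.1]), array([379., 325.])]
```

View pics/s8.png

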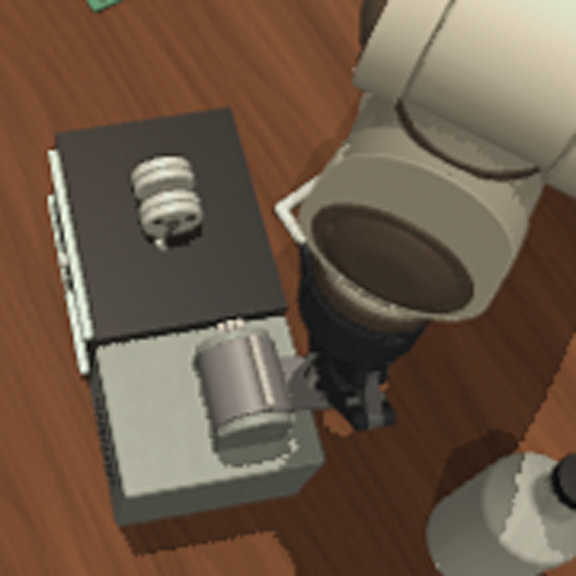

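The picture shows the cam in the slot at (168,195) and the gripper holding the paddle down at (310,380). Force jumped from 10.6 to 19 N with no further travel, at TCP z 0.128. My geometry predicts that height for the firm stop, past the third click, so I'm handing the job in.

```bash
python3 -c "
from workcell import bot
print(bot.job_done())"
```

```text
the job is handed in; nothing more can be done
None
```

The cam hangs by its lobes in the cabinet slot, the gripper is holding the timer paddle down at the firm stop past the third click, and the job was handed in at about 18 s; no verdict was shown.

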